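# Pack the gel-casting kit, tall parts last

## Robot

A 6-joint arm with a two-finger parallel gripper is mounted at the origin on the work surface. World frame = base frame: x ahead of the robot, y to its left, z up, the work surface at z = 0. Lengths are in m, angles in rad, forces in N, time in s.
With the tool pointing down it reaches from about 0.275 to 0.725 m from the base axis. Payload 15.9 kg.
Tool frame: the origin (TCP) lies at the very end of the fingers, on their centre line; the grasp point (between the pads) lies 19 mm behind it; z points along the fingers, y is the line along which they close (so a half turn about z gives the same grasp; the last joint's range is limited). The gripper opens to 85 mm and grips with 20 to 120 N. Pads are 22 mm wide; open, the fingers measure 114 mm over their backs; the gripper's body (76 mm by 85 mm) begins 54 mm behind the grasp point. The pads swing forward as they close: fully open they stand 13 mm farther back than shut.
Start: joints at [1.141, 0.213, -0.034, 1.323, 0, 1.571], TCP at [0.208, 0.455, 0.231] pointing down, gripper open.
Joint ranges: [-2.98, 2.98], [-0.74, 1.72], [-1.14, 1.35], [-2.1, 2.04], [-1.57, 1.44], [-3.14, 3.14]. Speed limits (rad/s): [1.89, 1.89, 2.39, 2.57, 3.14, 3.14].

## Interface

Orientations are given as [roll, pitch, yaw] about the fixed x, y, z axes, in that order (R = Rz(yaw) Ry(pitch) Rx(roll)).
In Python, from bench import * gives the robot as it stands.
- The arm moves only by the shell command python3 -m creep 'ROWS'. ROWS is JSON, a list of rows, each an object of numbers: "x", "y", "z": the shift along the tool's x, y, z in m; "rx", "ry", "rz": the turn, a rotation vector about the tool's x, y, z in degrees; "hand": the finger opening in m, from 0 to 0.0854. A call has 1 to 10 rows; each row is the pose to reach, as a shift and turn from the pose commanded when the call began, along the tool's axes at that moment; what a row does not reach only later rows make up. A row lasts 1/10 s, in which the tool goes at most 50 mm and 8.59 degrees, less where a joint would pass 70% of its speed; a pose out of reach is approached as far as the arm can. A call with a gripper value outside its range is refused whole. The fingers move at their own pace and stop on an object; the grip force is fixed at half the most. Time passes only in rows, so rows that repeat a pose let the fingers close. It gives the time, the measured TCP pose, the force, the opening and the grip force at its end, in the units of the state.
- sense(): the state, without advancing time (a new reading comes with each control period).
- snapshot(name): name is "scene" or "top"; returns a dict with "frame" (400x640x3 uint8, red, green, blue), "z_map" (400x640 float32, m along the optical axis (not along the pixel's ray), 0 where there is no reading), "vfov" (degrees; the focal length in pixels is half the picture's height over the tangent of half this angle, whatever the lens; pixels are square), "cx", "cy" (the principal point, pixels), "k1" (the pictures are not rectified: a ray, as slopes to the right and down, at radius r is drawn at 1 + k1 r^2 times it, then the intrinsics apply), "T" (4x4, takes a point from camera to world coordinates). Camera axes: x right, y up, looking along -z (the intrinsics and any distortion apply to the point x, -y, -z); pixel columns grow to the right and rows downward; lengths in m; the calibration is good to about 2 mm. A picture is of the moment at which its call begins.
- job_done(): hands the job in; it is judged then, once.
The state is a dict: "clock": time; "joints": joint angles; "joint_velocities": joint speeds; "effort": joint torques, N m; "tcp_pos": TCP position; "orientation": TCP orientation; "force": force on the tool from outside, world axes, zero at the start; "moment": the same for the moment, N m; "grip_width": finger opening in m; "gripper_force": force on a finger pad.
Only numpy, scipy, OpenCV 4.12 (cv2) and the standard library are available. Lean on these libraries where they do the work, as an engineer would, in place of code of your own. Each camera call takes 0.05 s, during which the arm holds its last target. There are 200 camera calls.

## Task

Pack the gel-casting kit into the tray: lay the black well comb and the black stepped block flat in the pockets cut to their outlines, and stand the small screw-cap jar and the tall bottle upright in the small and the large round pocket, each fully down on its pocket's floor. Load and let go of them one at a time from lowest to tallest (comb, block, jar, bottle) so that nothing already packed is in the way. Leave the glass beaker standing where it is.

Things in the scene. Friction and masses are not known exactly. Their poses are not given: they have to be found in the camera images.
- comb: Loose black plastic well comb lying flat, 84 mm long (x) by 26 mm wide (y) overall, 30 g: a straight spine 84 by 12 mm, 10 mm high, along its +y edge and eight teeth, 6 mm high, 6 mm wide and 11 mm apart, reaching to its -y edge. Origin: centre of the 84 by 26 mm outline, on the underside; z up. Grip it across its 26 mm width.
- dam_block: Loose black plastic stepped block, 54 mm (x) by 40 mm (y), 24 mm high over the +x part (x from -3 to +27 mm) and 16 mm high over the rest; its two y faces are flat and parallel, 40 mm apart. 70 g. Origin: centre of its underside; z up. Its step may point either way in the pocket.
- jar: Loose small round white plastic jar with a grey screw cap, 36 mm diameter over its whole height of 50 mm (cap from 36 mm up, a narrow groove just under it), 60 g. Origin: centre of its underside; z up.
- bottle: Loose tall round white plastic bottle, straight body 54 mm diameter up to 76 mm high, then a shoulder narrowing to a neck and a grey cap of 30 mm diameter, 100 mm high in all, 200 g. Origin: centre of its underside; z up.
- comb_insert: Comb's place. Fixed white insert with a grey floor in the tray, 116 mm square, 12 mm high. Origin: centre of its underside (pocket floor 4 mm above it); z up. Pocket round its centre: a slot 104 mm (x) by 42 mm (y), crossed in the middle by a finger notch, 44 mm wide in x, that runs along y out to the edges at floor level. The comb lies along x, either way round.
- block_insert: Stepped block's place. Fixed white insert with a grey floor in the tray, 116 mm square, 12 mm high. Origin: centre of its underside (pocket floor 4 mm above it); z up. Pocket round its centre: a rectangle 72 mm (x) by 56 mm (y), crossed by a finger notch, 44 mm wide in x, that runs along y out to the edges at floor level. The block lies lengthwise along x, either way round.
- jar_insert: Jar's place. Fixed white insert with a grey floor in the tray, 116 mm square, 12 mm high. Origin: centre of its underside (pocket floor 4 mm above it); z up. A ring wall (8 mm above the floor, 6 mm thick) makes a round pocket 52 mm in diameter at its centre, the smaller round one; a 4 mm rim as high runs round the edge.
- bottle_insert: Bottle's place. Fixed white insert with a grey floor in the tray, 116 mm square, 12 mm high. Origin: centre of its underside (pocket floor 4 mm above it); z up. A ring wall (8 mm above the floor, 6 mm thick) makes a round pocket 72 mm in diameter at its centre, the larger round one; a 4 mm rim as high runs round the edge.
- kit_tray: Fixed aluminium kit tray, 256 mm square, rim 14 mm high; origin: centre of its underside, on the table. Holds the four inserts two by two, 120 mm apart, square with it, undersides 5 mm above the table (pocket floors 9 mm above the table); which insert sits where varies.
- beaker: Loose empty glass beaker, 60 mm diameter, 65 mm high, open at the top, 120 g, standing among the kit parts; not part of the kit, to be left standing where it is. Origin: centre of its underside; z up.
Not all that is in view belongs to the job. Leave any red look-alike of the jar alone.

How it is judged:
On the way, in this order (a step that is already met when the one before it is completed fails the run):
1. The comb lies flat in its slot (horizontal distance between comb and comb_insert below 0.014 m and z of comb in the frame of comb_insert between 0.001 and 0.0075 m and angle between comb's own z axis and vertical below 0.1 rad and angle between the x axis of comb and the x axis of comb_insert, either way round below 0.4 rad and linear speed of comb below 0.03 m/s and contact force between comb and the fingers below 0.1 N), for 0.2 s.
2. Then the stepped block lies in its pocket (horizontal distance between dam_block and block_insert below 0.014 m and z of dam_block in the frame of block_insert between 0.001 and 0.0075 m and angle between dam_block's own z axis and vertical below 0.1 rad and angle between the x axis of dam_block and the x axis of block_insert, either way round below 0.4 rad and linear speed of dam_block below 0.03 m/s and contact force between dam_block and the fingers below 0.1 N), for 0.2 s.
3. Then the small jar stands in the small round pocket (horizontal distance between jar and jar_insert below 0.014 m and z of jar in the frame of jar_insert between 0.001 and 0.0075 m and angle between jar's own z axis and vertical below 0.1 rad and linear speed of jar below 0.03 m/s and contact force between jar and the fingers below 0.1 N), for 0.2 s.
4. Last, the tall bottle stands in the large round pocket (horizontal distance between bottle and bottle_insert below 0.014 m and z of bottle in the frame of bottle_insert between 0.001 and 0.0075 m and angle between bottle's own z axis and vertical below 0.1 rad and linear speed of bottle below 0.03 m/s and contact force between bottle and the fingers below 0.1 N), for 0.2 s.
At the end, for the whole second after the job is handed in: Comb, block, jar and bottle, loaded in that order, rest released in their own pockets: within 14 mm of its centre, at most 7.5 mm above the insert's underside, level or upright within 0.1 rad (comb and block along it within 0.4 rad); the beaker stands within 40 mm of its start (horizontal distance between comb and comb_insert below 0.014 m and z of comb in the frame of comb_insert between 0.001 and 0.0075 m and angle between each of comb, dam_block, jar, bottle's own z axis and vertical below 0.1 rad and angle between the x axis of comb and the x axis of comb_insert, either way round below 0.4 rad and horizontal distance between dam_block and block_insert below 0.014 m and z of dam_block in the frame of block_insert between 0.001 and 0.0075 m and angle between the x axis of dam_block and the x axis of block_insert, either way round below 0.4 rad and horizontal distance between jar and jar_insert below 0.014 m and z of jar in the frame of jar_insert between 0.001 and 0.0075 m and horizontal distance between bottle and bottle_insert below 0.014 m and z of bottle in the frame of bottle_insert between 0.001 and 0.0075 m and linear speed of each of comb, dam_block, jar, bottle below 0.02 m/s and contact force between each of comb, dam_block, jar, bottle and the fingers below 0.1 N and distance of beaker from where it was at the start of the episode below 0.04 m and angle between beaker's own z axis and vertical below 0.15 rad); the robot touches nothing.
It fails at once if The glass beaker is tipped or shoved away (angle between beaker's own z axis and vertical above 0.35 rad or distance of beaker from where it was at the start of the episode above 0.04 m).
It also fails if it takes over 141 s, if anything falls off the work surface, if the arm or the gripper's body presses on something with over 40 N, if the wrist force passes 120 N, or if a joint passes its speed limit or range.

## Working session

There is one attempt and no reset: what is moved stays moved. The work goes in short steps, Python scripts to look and compute and a shell command to move; the robot and the scene stay as the last step left them, time stands still between calls to the robot, and variables do not carry over. Pictures are saved under pics/ and viewed, at most 14 in all, crops included, and the job is handed in when it is done.

```bash
ls; mkdir -p pics; cat > h.py <<'E'
from bench import *
import numpy as np, cv2
def snap(n):
    s=snapshot(n); h,w=s["z_map"].shape
    f=h/2/np.tan(np.radians(s["vfov"])/2)
    s["K"]=np.array([[f,0,s["cx"]],[0,f,s["cy"]],[0,0,1.]]); s["f"]=f
    u,v=np.meshgrid(np.arange(w),np.arange(h))
    s["P"]=world(s,u.ravel(),v.ravel()).reshape(h,w,3)
    return s
def rays(s,u,v):
    p=np.stack([u,v],-1).astype(float).reshape(-1,1,2)
    d=cv2.undistortPoints(p,s["K"],np.array([s["k1"],0,0,0.]))[:,0]
    return d
def world(s,u,v):
    d=rays(s,u,v); z=s["z_map"][v,u].astype(float)
    c=np.stack([d[:,0]*z,-d[:,1]*z,-z,np.ones_like(z)],-1)
    return (c@s["T"].T)[:,:3]
E
python3 - <<'E'
from h import *
print(sense())
for n in("scene","top"):
    s=snap(n); cv2.imwrite(f"pics/{n}0.png",s["frame"][...,::-1]); np.save(n+"P.npy",s["P"]); np.save(n+"F.npy",s["frame"])
    print(n,s["vfov"],s["cx"],s["cy"],s["k1"],s["T"].round(3).tolist(),(s["z_map"]==0).mean())
E
```

```text
pics
{'clock': 0.0, 'joints': array([ 1.14102150e+00,  2.13365194e-01, -3.50822357e-02,  1.32352365e+00,
       -2.17498211e-05,  1.57077806e+00]), 'joint_velocities': array([-8.32555895e-04,  6.61408004e-05, -3.47580119e-04,  1.29032302e-03,
        6.73063737e-04, -1.20515400e-03]), 'effort': array([-4.41155891e-03, -6.86160064e+01,  4.87120485e+01,  1.73588708e-02,
       -3.95467141e-04,  2.44229119e-05]), 'tcp_pos': array([0.20818776, 0.45419632, 0.23080248]), 'orientation': array([-3.14041790e+00,  2.17283418e-05,  2.71183613e+00]), 'force': array([-0.35767053,  0.08525155, -0.12695064]), 'moment': array([-0.00871413, -0.01460485,  0.01315447]), 'gripper_force': 0.0, 'grip_width': 0.08533888271737208}
scene 56.213655118959394 321.81044165925954 195.42461850610096 -0.08443480300753851 [[-0.33, -0.712, 0.619, 1.174], [0.944, -0.263, 0.201, 0.183], [0.02, 0.651, 0.759, 0.831], [0.0, 0.0, 0.0, 1.0]] 0.00409375
top 44.3353899818256 322.76432225552753 191.21853937740818 -0.02635504946986663 [[0.003, 0.995, -0.1, 0.423], [-1.0, 0.003, 0.006, -0.014], [0.006, 0.1, 0.995, 1.103], [0.0, 0.0, 0.0, 1.0]] 0.0039296875
```

View pics/top0.png

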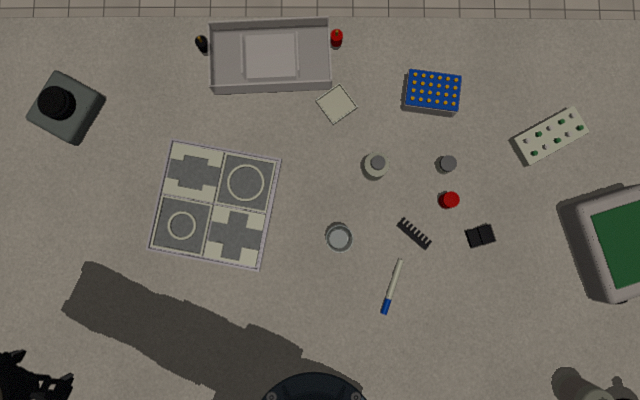

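View pics/scene0.png

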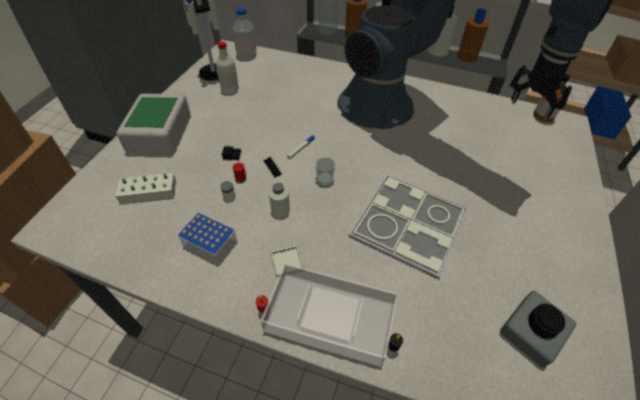

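The top view shows the tray around (215,205), the comb at (414,233), the block at (480,236) and the jar with its grey cap at (446,164). The red look-alike is at (450,200), the bottle at (375,165) and the beaker at (338,236). The jar pocket is the ring at (182,226) and the bottle pocket the ring at (245,183). The other two inserts still have to be told apart.

```bash
python3 - <<'E'
from h import *
P=np.load("topP.npy");F=np.load("topF.npy")
a=cv2.resize(F[135:275,140:290],None,fx=4,fy=4,interpolation=cv2.INTER_CUBIC)
b=cv2.resize(F[145:255,320:500],None,fx=4,fy=4,interpolation=cv2.INTER_CUBIC)
cv2.imwrite("pics/tray.png",a[...,::-1]);cv2.imwrite("pics/parts.png",b[...,::-1])
def reg(n,r,zlo,zhi):
    v0,v1,u0,u1=r; p=P[v0:v1,u0:u1].reshape(-1,3); q=p[(p[:,2]>zlo)&(p[:,2]<zhi)]
    rc=cv2.minAreaRect((q[:,:2]*1000).astype(np.float32))
    print(n,len(q),"mean",q.mean(0).round(4),"rect",np.round(rc[0],1),np.round(rc[1],1),round(rc[2],1),"z",np.percentile(q[:,2],[5,50,95]).round(4))
print("table",np.percentile(P[280:300,400:460,2],[5,50,95]), P[200,220])
reg("tray",(130,280,140,290),.007,.05)
reg("comb",(212,254,392,436),.004,.05)
reg("block",(218,252,460,500),.004,.05)
reg("blockhi",(218,252,460,500),.020,.05)
reg("jarcap",(145,180,430,465),.042,.07)
reg("redcap",(185,215,435,465),.03,.07)
reg("bottlecap",(145,185,355,395),.09,.12)
reg("bottle",(145,185,355,395),.03,.12)
reg("beaker",(215,255,320,355),.05,.08)
reg("beakerall",(215,255,320,355),.02,.08)
E
```

```text
table [-0.00176521  0.00163426  0.00507316] [0.51198282 0.20849785 0.01200174]
tray 11937 mean [0.5021 0.2223 0.0131] rect [505.3 214.4] [316.6 334.5] 5.9 z [0.0077 0.012  0.0199]
comb 511 mean [ 0.4395 -0.2228  0.0083] rect [ 441.3 -223.6] [91.4 97.2] 0.0 z [0.0042 0.008  0.0136]
block 612 mean [ 0.4343 -0.3684  0.0184] rect [ 437.  -371.2] [73.6 88.8] 0.1 z [0.0045 0.019  0.0277]
blockhi 283 mean [ 0.4357 -0.3788  0.0251] rect [ 433.  -370.2] [40.5 54.3] 17.1 z [0.0209 0.0254 0.0284]
jarcap 226 mean [ 0.5907 -0.292   0.0506] rect [ 590.9 -292.4] [34.2 35.8] 42.4 z [0.0473 0.0506 0.0543]
redcap 249 mean [ 0.5112 -0.2948  0.0495] rect [ 510.9 -296.6] [35.7 33.5] 90.0 z [0.0358 0.0509 0.0542]
bottlecap 167 mean [ 0.5836 -0.133   0.1006] rect [ 584.2 -132.9] [29.5 27.3] 0.7 z [0.0977 0.1008 0.1036]
bottle 576 mean [ 0.58   -0.1305  0.0827] rect [ 583.9 -133. ] [51.9 53.3] 63.9 z [0.0473 0.0822 0.1027]
beaker 185 mean [ 0.4273 -0.0564  0.0628] rect [427.2 -55.7] [56.7 57. ] 0.3 z [0.052  0.0645 0.0681]
beakerall 293 mean [ 0.4273 -0.0573  0.0525] rect [427.2 -55.7] [56.7 57. ] 0.3 z [0.0242 0.059  0.0678]
```

View pics/tray.png

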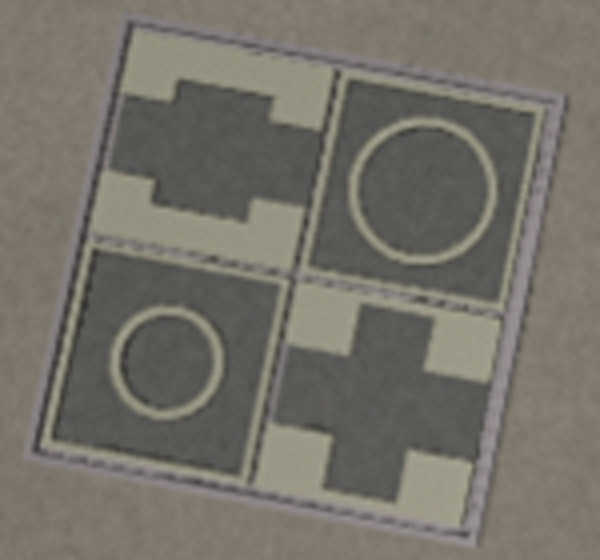

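View pics/parts.png

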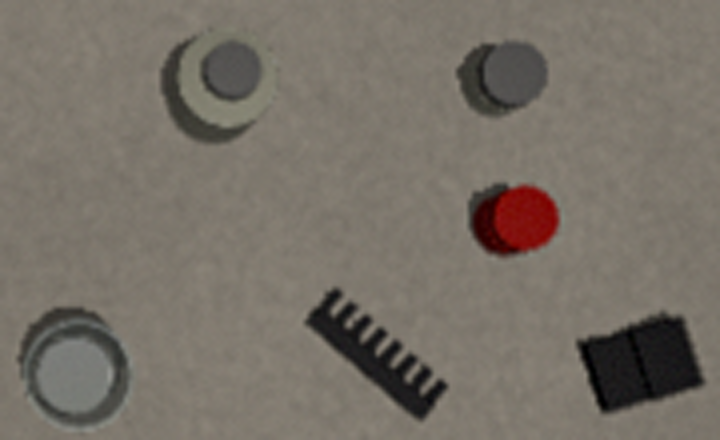

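The crops settle which insert is which:
- **Top-left insert:** pocket 72 mm tall in the image with the 44 mm notch running left to right, so this is the block insert.
- **Bottom-right insert:** long slot running up and down, notch running left to right out to the edges, so this is the comb insert.

In the parts crop the comb spine runs from (305,320) to (425,420) and the block corners are at (577,342), (684,315), (705,383) and (605,412). I'll now fit accurate poses.

```bash
cat >> h.py <<'E'
from scipy.spatial.transform import Rotation as R
def onplane(s,uv,z):
    uv=np.asarray(uv,float); d=rays(s,uv[:,0],uv[:,1]); w=np.c_[d[:,0],-d[:,1],-np.ones(len(d))]@s["T"][:3,:3].T
    o=s["T"][:3,3]; return (o+w*((z-o[2])/w[:,2])[:,None])[:,:2]
def go(x,y,z,yaw=None,half=True):
    t=sense(); Rc=R.from_euler("xyz",t["orientation"]); y0=t["orientation"][2]
    if yaw is None: yaw=y0
    if half: yaw=y0+(yaw-y0+np.pi/2)%np.pi-np.pi/2
    d=Rc.inv().apply(np.array([x,y,z])-t["tcp_pos"])
    rv=(Rc.inv()*R.from_euler("xyz",[np.pi,0,yaw])).as_rotvec(degrees=True)
    print("at",t["tcp_pos"].round(4),"yaw",round(y0,3),"q6",round(t["joints"][5],2),"| shift",d.round(4),"turn",rv.round(2),"yaw->",round(yaw,3))
E
python3 - <<'E'
from h import *
s=snap("top")
c=(np.array([[130,20],[567,95],[475,545],[28,457]])+.5)/4-.5+[140,135]
w=onplane(s,c,.014); print("tray corners",w.round(4).tolist(),"centre",w.mean(0).round(4),[np.linalg.norm(w[i]-w[i-1]).round(4) for i in range(4)])
e=(w[0]-w[3]+w[1]-w[2]); a=np.arctan2(e[1],e[0]); f=(w[0]-w[1]+w[3]-w[2]); b=np.arctan2(f[1],f[0])-np.pi/2
print("tray yaw",a,b); a=(a+b)/2; ex=np.array([np.cos(a),np.sin(a)]); ey=np.array([-ex[1],ex[0]]); m=w.mean(0)
for n,i,j in(("block",1,1),("bottle",1,-1),("jar",-1,1),("comb",-1,-1)): print(n+"_insert",(m+.06*(i*ex+j*ey)).round(4))
r=(np.array([[168,363],[423,190]])+.5)/4-.5+[140,135]; print("rings seen jar,bottle",onplane(s,r,.017).round(4))
g=s["frame"].max(2)
for n,(v0,v1,u0,u1),z in(("comb",(212,254,392,436),.008),("block",(218,252,460,500),.018)):
    k=(g[v0:v1,u0:u1]<55).astype(np.uint8); nl,lab,st,_=cv2.connectedComponentsWithStats(k); i=1+st[1:,4].argmax()
    v,u=np.nonzero(lab==i); q=onplane(s,np.c_[u+u0,v+v0],z); rc=cv2.minAreaRect((q*1000).astype(np.float32))
    print(n,len(q),"mean",q.mean(0).round(4),"rect",np.round(rc[0],1),np.round(rc[1],1),round(rc[2],1))
cs=(np.array([[305,320],[425,420],[447,385],[335,290]])+.5)/4-.5+[320,145]
w=onplane(s,cs,.008);print("comb",w.round(4).tolist(),w.mean(0).round(4),[np.linalg.norm(w[i]-w[i-1]).round(4) for i in range(4)],np.arctan2(*(w[0]-w[1])[::-1]),np.arctan2(*(w[3]-w[2])[::-1]))
cs=(np.array([[577,342],[684,315],[705,383],[605,412]])+.5)/4-.5+[320,145]
w=onplane(s,cs,.02);print("block",w.round(4).tolist(),w.mean(0).round(4),[np.linalg.norm(w[i]-w[i-1]).round(4) for i in range(4)],np.arctan2(*(w[0]-w[1])[::-1]),np.arctan2(*(w[3]-w[2])[::-1]))
E
```

```text
tray corners [[0.648, 0.3195], [0.6059, 0.0726], [0.3561, 0.1203], [0.4031, 0.3678]] centre [0.5033 0.2201] [np.float64(0.2496), np.float64(0.2505), np.float64(0.2544), np.float64(0.2519)]
tray yaw -0.19182170489042766 -0.1782456412442539
block_insert [0.5733 0.268 ]
bottle_insert [0.5512 0.15  ]
jar_insert [0.4554 0.2901]
comb_insert [0.4333 0.1721]
rings seen jar,bottle [[0.4551 0.2911]
 [0.5517 0.1519]]
comb 302 mean [ 0.438 -0.222] rect [ 439.8 -223.1] [82.4 24.6] 48.9
block 490 mean [ 0.4345 -0.3677] rect [ 434.5 -367.7] [41.1 59. ] 17.2
comb [[0.4585, -0.1837], [0.4032, -0.2498], [0.4225, -0.2624], [0.4752, -0.2007]] [ 0.4398 -0.2241] [np.float64(0.0239), np.float64(0.0862), np.float64(0.0231), np.float64(0.0812)] 0.8743943521842696 0.8644740501654086
block [[0.4462, -0.3322], [0.4612, -0.3922], [0.4238, -0.4027], [0.4078, -0.3468]] [ 0.4348 -0.3685] [np.float64(0.0411), np.float64(0.0618), np.float64(0.0389), np.float64(0.0582)] 1.8156468896701141 1.8481511503584482
```

The fits agree with the known sizes. The rings match the tray model within 2 mm, the comb measures 82 by 25 mm and the block 41 by 59 mm with its side showing. Now I go above the comb.

```bash
python3 -c "
from h import *
go(.439,-.2235,.2,.86);go(.439,-.2235,.06,.86)"
```

```text
at [0.2083 0.4543 0.231 ] yaw 2.712 q6 1.57 | shift [-0.4922 -0.52    0.0314] turn [-4.00e-02 -3.00e-02 -7.39e+01] yaw-> 4.002
at [0.2083 0.4543 0.231 ] yaw 2.712 q6 1.57 | shift [-0.4922 -0.5199  0.1714] turn [-4.00e-02 -3.00e-02 -7.39e+01] yaw-> 4.002
```

```bash
python3 -m creep '[{"x":-0.492,"y":-0.52,"z":0.03,"rz":106.1},{"x":-0.492,"y":-0.52,"z":0.03,"rz":106.1},{"x":-0.492,"y":-0.52,"z":0.03,"rz":106.1},{"x":-0.492,"y":-0.52,"z":0.03,"rz":106.1},{"x":-0.492,"y":-0.52,"z":0.03,"rz":106.1},{"x":-0.492,"y":-0.52,"z":0.03,"rz":106.1},{"x":-0.492,"y":-0.52,"z":0.03,"rz":106.1},{"x":-0.492,"y":-0.52,"z":0.03,"rz":106.1},{"x":-0.492,"y":-0.52,"z":0.03,"rz":106.1},{"x":-0.492,"y":-0.52,"z":0.03,"rz":106.1}]'; python3 -c "
from h import *
go(.439,-.2235,.05,.86,False)"
```

```text
at [0.2083 0.4543 0.231 ] yaw 2.712 q6 1.57 | shift [-0.4922 -0.5199  0.1814] turn [-3.000e-02  4.000e-02  1.061e+02] yaw-> 0.86invalid input
```

```bash
python3 -m creep '[{"x":-0.05,"y":-0.05,"rz":8},{"x":-0.08,"y":-0.09,"rz":16},{"x":-0.12,"y":-0.13,"rz":24},{"x":-0.16,"y":-0.17,"rz":32},{"x":-0.2,"y":-0.21,"rz":40},{"x":-0.23,"y":-0.24,"rz":48},{"x":-0.26,"y":-0.28,"rz":56},{"x":-0.3,"y":-0.32,"z":0.01,"rz":64},{"x":-0.33,"y":-0.35,"z":0.02,"rz":72},{"x":-0.36,"y":-0.38,"z":0.03,"rz":80}]'; python3 -c "
from h import *
go(.439,-.2235,.05,.86,False)"
```

```text
at [0.2083 0.4543 0.231 ] yaw 2.712 q6 1.57 | shift [-0.4922 -0.5199  0.1814] turn [-3.000e-02  4.000e-02  1.061e+02] yaw-> 0.86invalid input
```

```bash
python3 -m creep '[{"z":0.01}]'; echo; python3 -m creep '[{"x":-0.02,"y":-0.02,"z":0,"rx":0,"ry":0,"rz":2,"hand":0.085}]'; echo; python3 -m creep --help | head -20
```

```text
clock: 0.25
tcp_pos: [0.2176, 0.4291, 0.2306]
orientation: [-3.141, -0.0, 2.679]
force: [-1.0, -1.4, 0.2]
grip_width: 0.0851
gripper_force: 0.0
invalid input
invalid input: not JSON, or not a number
```

Rows need all seven keys, so I'll write them in full.

```bash
python3 -m creep '[{"x":-0.05,"y":-0.05,"z":0,"rx":0,"ry":0,"rz":10,"hand":0.085},{"x":-0.1,"y":-0.1,"z":0,"rx":0,"ry":0,"rz":20,"hand":0.085},{"x":-0.15,"y":-0.15,"z":0,"rx":0,"ry":0,"rz":30,"hand":0.085},{"x":-0.2,"y":-0.2,"z":0,"rx":0,"ry":0,"rz":40,"hand":0.085},{"x":-0.25,"y":-0.25,"z":0,"rx":0,"ry":0,"rz":50,"hand":0.085},{"x":-0.3,"y":-0.3,"z":0,"rx":0,"ry":0,"rz":60,"hand":0.085},{"x":-0.35,"y":-0.35,"z":0,"rx":0,"ry":0,"rz":70,"hand":0.085},{"x":-0.4,"y":-0.42,"z":0,"rx":0,"ry":0,"rz":80,"hand":0.085},{"x":-0.4,"y":-0.42,"z":0,"rx":0,"ry":0,"rz":80,"hand":0.085},{"x":-0.4,"y":-0.42,"z":0,"rx":0,"ry":0,"rz":80,"hand":0.085}]'; python3 -c "
from h import *
go(.439,-.2235,.05,.86,False)"
```

```text
clock: 1.25
tcp_pos: [0.363, -0.0349, 0.2314]
orientation: [3.141, -0.0, 1.277]
force: [1.9, 1.9, 0.9]
grip_width: 0.0851
gripper_force: 0.0
at [ 0.363  -0.0349  0.2314] yaw 1.277 q6 1.77 | shift [-0.1585  0.1273  0.1814] turn [ 2.000e-02 -2.000e-02  2.387e+01] yaw-> 0.86
```

```bash
python3 -m creep '[{"x":-0.16,"y":0.127,"z":0.13,"rx":0,"ry":0,"rz":23.9,"hand":0.085},{"x":-0.16,"y":0.127,"z":0.13,"rx":0,"ry":0,"rz":23.9,"hand":0.085},{"x":-0.16,"y":0.127,"z":0.13,"rx":0,"ry":0,"rz":23.9,"hand":0.085},{"x":-0.16,"y":0.127,"z":0.13,"rx":0,"ry":0,"rz":23.9,"hand":0.085},{"x":-0.16,"y":0.127,"z":0.13,"rx":0,"ry":0,"rz":23.9,"hand":0.085},{"x":-0.16,"y":0.127,"z":0.13,"rx":0,"ry":0,"rz":23.9,"hand":0.085},{"x":-0.16,"y":0.127,"z":0.13,"rx":0,"ry":0,"rz":23.9,"hand":0.06},{"x":-0.16,"y":0.127,"z":0.13,"rx":0,"ry":0,"rz":23.9,"hand":0.06},{"x":-0.16,"y":0.127,"z":0.13,"rx":0,"ry":0,"rz":23.9,"hand":0.06}]'; python3 -c "
from h import *
go(.439,-.2235,.003,.86,False)
s=snap('scene');cv2.imwrite('pics/s1.png',cv2.resize(s['frame'][60:220,180:360],None,fx=4,fy=3.7)[...,::-1])"
```

```text
clock: 2.15
tcp_pos: [0.4395, -0.2219, 0.1022]
orientation: [3.14, -0.0, 0.866]
force: [0.5, -0.6, 0.6]
grip_width: 0.0603
gripper_force: 0.0
at [ 0.4395 -0.2219  0.1022] yaw 0.866 q6 1.81 | shift [-0.0016  0.0006  0.0992] turn [ 0.07 -0.02  0.34] yaw-> 0.86
```

View pics/s1.png

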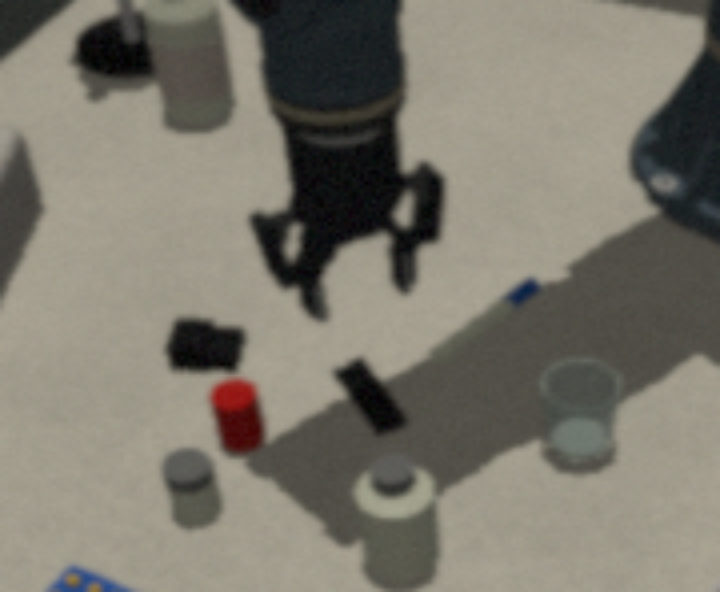

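The fingers hang above the comb at (375,395) in the crop, lined up across its width. I close to 50 mm and go down in steps.

```bash
python3 -m creep '[{"x":-0.001,"y":0.001,"z":0.03,"rx":0,"ry":0,"rz":0,"hand":0.05},{"x":-0.001,"y":0.001,"z":0.06,"rx":0,"ry":0,"rz":0,"hand":0.05},{"x":-0.001,"y":0.001,"z":0.08,"rx":0,"ry":0,"rz":0,"hand":0.05},{"x":-0.001,"y":0.001,"z":0.09,"rx":0,"ry":0,"rz":0,"hand":0.05},{"x":-0.001,"y":0.001,"z":0.098,"rx":0,"ry":0,"rz":0,"hand":0.05},{"x":-0.001,"y":0.001,"z":0.1,"rx":0,"ry":0,"rz":0,"hand":0.05},{"x":-0.001,"y":0.001,"z":0.1,"rx":0,"ry":0,"rz":0,"hand":0.05}]'; python3 -c "
from h import *
go(.439,-.2235,.002,.86,False)
s=snap('scene');cv2.imwrite('pics/s2.png',cv2.resize(s['frame'][130:200,230:320],None,fx=6,fy=6)[...,::-1])"
```

```text
clock: 2.9
tcp_pos: [0.4397, -0.2241, 0.0019]
orientation: [3.141, -0.0, 0.865]
force: [0.0, 0.5, 0.3]
grip_width: 0.0501
gripper_force: 0.0
at [ 0.4397 -0.2241  0.0019] yaw 0.865 q6 1.81 | shift [-0.0001 -0.0009 -0.0001] turn [ 0.04 -0.01  0.29] yaw-> 0.86
```

View pics/s2.png

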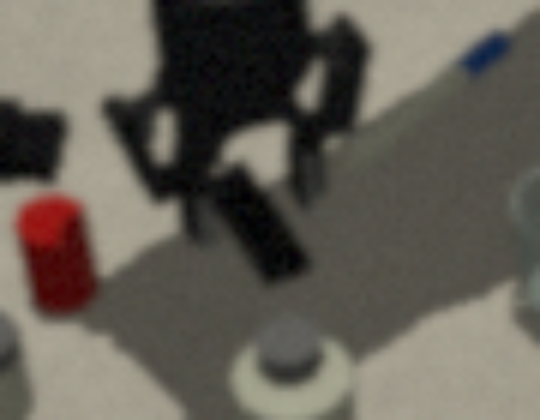

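The fingertips at (200,230) and (312,195) stand either side of the comb, close to its middle. I close.

```bash
python3 -m creep '[{"x":0,"y":0,"z":0.001,"rx":0,"ry":0,"rz":0,"hand":0.03},{"x":0,"y":0,"z":0.001,"rx":0,"ry":0,"rz":0,"hand":0.015},{"x":0,"y":0,"z":0.001,"rx":0,"ry":0,"rz":0,"hand":0.015},{"x":0,"y":0,"z":0.001,"rx":0,"ry":0,"rz":0,"hand":0.015},{"x":0,"y":0,"z":0.001,"rx":0,"ry":0,"rz":0,"hand":0.015},{"x":0,"y":0,"z":-0.01,"rx":0,"ry":0,"rz":0,"hand":0.015},{"x":0,"y":0,"z":-0.05,"rx":0,"ry":0,"rz":0,"hand":0.015},{"x":0,"y":0,"z":-0.1,"rx":0,"ry":0,"rz":0,"hand":0.015},{"x":0,"y":0,"z":-0.15,"rx":0,"ry":0,"rz":0,"hand":0.015},{"x":0,"y":0,"z":-0.15,"rx":0,"ry":0,"rz":0,"hand":0.015}]'; python3 -c "
from h import *
go(.4333,.1721,.15,-.185,False)"
```

```text
clock: 3.95
tcp_pos: [0.4421, -0.2254, 0.1584]
orientation: [3.132, -0.002, 0.865]
force: [0.0, -0.3, -1.6]
grip_width: 0.0235
gripper_force: 59.0
at [ 0.4421 -0.2254  0.1584] yaw 0.865 q6 1.81 | shift [ 0.2967 -0.2647  0.0065] turn [ 0.43 -0.4  60.15] yaw-> -0.185
```

```bash
python3 -c "
from h import *
go(.4333,.1721,.15,-.185,False)
s=snap('scene');P=s['P'];m=(P[...,2]>.1)&(P[...,2]<.175)&(np.hypot(P[...,0]-.44,P[...,1]+.225)<.06)&(s['frame'].max(2)<70)
v,u=np.nonzero(m);print(u.min(),u.max(),v.min(),v.max())
a,b=int(u.mean()),int(v.mean());cv2.imwrite('pics/s3.png',cv2.resize(s['frame'][b-45:b+45,a-60:a+60],None,fx=6,fy=6,interpolation=2)[...,::-1])
t=snap('top');Q=t['P'];m=(Q[...,2]>.1)&(Q[...,2]<.19)&(np.hypot(Q[...,0]-.44,Q[...,1]+.225)<.06);v,u=np.nonzero(m)
if len(u):
  a,b=int(u.mean()),int(v.mean());cv2.imwrite('pics/s3t.png',cv2.resize(t['frame'][b-40:b+40,a-50:a+50],None,fx=6,fy=6,interpolation=2)[...,::-1])
"
```

```text
at [ 0.4421 -0.2254  0.1584] yaw 0.865 q6 1.81 | shift [ 0.2967 -0.2647  0.0065] turn [ 0.43 -0.4  60.15] yaw-> -0.185
258 276 118 137
```

View pics/s3.png

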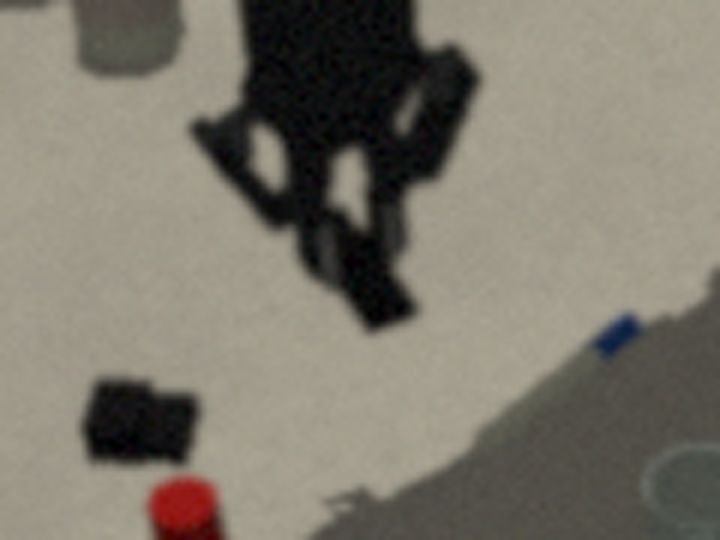

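The comb is held level between the pads at about (375,270). I carry it over to its slot.

```bash
python3 -m creep '[{"x":0.02,"y":-0.02,"z":0,"rx":0,"ry":0,"rz":5,"hand":0.015},{"x":0.06,"y":-0.055,"z":0,"rx":0,"ry":0,"rz":13,"hand":0.015},{"x":0.1,"y":-0.09,"z":0,"rx":0,"ry":0,"rz":21,"hand":0.015},{"x":0.14,"y":-0.125,"z":0,"rx":0,"ry":0,"rz":29,"hand":0.015},{"x":0.18,"y":-0.16,"z":0,"rx":0,"ry":0,"rz":37,"hand":0.015},{"x":0.21,"y":-0.19,"z":0,"rx":0,"ry":0,"rz":45,"hand":0.015},{"x":0.245,"y":-0.22,"z":0,"rx":0,"ry":0,"rz":53,"hand":0.015},{"x":0.275,"y":-0.245,"z":0,"rx":0,"ry":0,"rz":58,"hand":0.015},{"x":0.297,"y":-0.265,"z":0,"rx":0,"ry":0,"rz":60,"hand":0.015},{"x":0.297,"y":-0.265,"z":0,"rx":0,"ry":0,"rz":60,"hand":0.015}]'; python3 - <<'E'
from h import *
t=snap("top");P=t["P"]
go(.4333,.1721,.06,-.185,False)
s=snap("scene");P=s["P"];m=(P[...,2]>.1)&(P[...,2]<.2)&(np.hypot(P[...,0]-.433,P[...,1]-.172)<.06);v,u=np.nonzero(m);a,b=int(u.mean()),int(v.mean())
cv2.imwrite('pics/s4.png',cv2.resize(s['frame'][b-30:b+60,a-60:a+60],None,fx=6,fy=6,interpolation=2)[...,::-1])
E
```

```text
clock: 5.05
tcp_pos: [0.4186, -0.0276, 0.1504]
orientation: [-3.087, 0.004, -0.106]
force: [-0.2, 0.2, -0.4]
grip_width: 0.0232
gripper_force: 59.1
at [ 0.4179 -0.029   0.1506] yaw -0.108 q6 3.14 | shift [-0.006  -0.1966  0.1011] turn [-3.01  0.35  4.4 ] yaw-> -0.185<stdin>:4: RuntimeWarning: Mean of empty slice.
  ret = ret.dtype.type(ret / rcount)
Traceback (most recent call last):
ValueError: cannot convert float NaN to integer
```

Joint 6 ran into its limit, since q6 = q1 − yaw + π. The half-turn twin (yaw 2.957) works, so I turn back the other way.

```bash
sed -i 's/"yaw->",round(yaw,3))/"yaw->",round(yaw,3),"q6->",round((np.arctan2(y,x)-yaw+np.pi+np.pi)%(2*np.pi)-np.pi,2))/' h.py; python3 -m creep '[{"x":-0.003,"y":-0.02,"z":0,"rx":0,"ry":0,"rz":-8,"hand":0.015},{"x":-0.003,"y":-0.04,"z":0,"rx":0,"ry":0,"rz":-16,"hand":0.015},{"x":-0.003,"y":-0.06,"z":0,"rx":0,"ry":0,"rz":-24,"hand":0.015},{"x":-0.003,"y":-0.08,"z":0,"rx":0,"ry":0,"rz":-32,"hand":0.015},{"x":-0.003,"y":-0.1,"z":0,"rx":0,"ry":0,"rz":-40,"hand":0.015},{"x":-0.003,"y":-0.12,"z":0,"rx":0,"ry":0,"rz":-48,"hand":0.015},{"x":-0.003,"y":-0.14,"z":0,"rx":0,"ry":0,"rz":-56,"hand":0.015},{"x":-0.003,"y":-0.16,"z":0,"rx":0,"ry":0,"rz":-64,"hand":0.015},{"x":-0.003,"y":-0.18,"z":0,"rx":0,"ry":0,"rz":-72,"hand":0.015},{"x":-0.006,"y":-0.197,"z":0,"rx":0,"ry":0,"rz":-80,"hand":0.015}]'; python3 - <<'E'
from h import *
go(.4333,.1721,.12,2.957,False)
E
```

```text
clock: 6.15
tcp_pos: [0.4339, 0.1712, 0.162]
orientation: [-3.13, -0.054, 1.299]
force: [0.6, 0.6, -0.7]
grip_width: 0.0236
gripper_force: 59.1
at [0.4339 0.1712 0.162 ] yaw 1.299 q6 2.18 | shift [-0.0015 -0.0004  0.0419] turn [  2.05  -2.91 -94.93] yaw-> 2.957 q6-> 0.56
```

```bash
python3 -m creep '[{"x":-0.002,"y":0,"z":0,"rx":0,"ry":0,"rz":-8,"hand":0.015},{"x":-0.002,"y":0,"z":0,"rx":0,"ry":0,"rz":-16,"hand":0.015},{"x":-0.002,"y":0,"z":0,"rx":0,"ry":0,"rz":-24,"hand":0.015},{"x":-0.002,"y":0,"z":0,"rx":0,"ry":0,"rz":-32,"hand":0.015},{"x":-0.002,"y":0,"z":0,"rx":0,"ry":0,"rz":-40,"hand":0.015},{"x":-0.002,"y":0,"z":0,"rx":0,"ry":0,"rz":-48,"hand":0.015},{"x":-0.002,"y":0,"z":0,"rx":0,"ry":0,"rz":-56,"hand":0.015},{"x":-0.002,"y":0,"z":0.01,"rx":0,"ry":0,"rz":-64,"hand":0.015},{"x":-0.002,"y":0,"z":0.02,"rx":0,"ry":0,"rz":-72,"hand":0.015},{"x":-0.002,"y":0,"z":0.02,"rx":0,"ry":0,"rz":-80,"hand":0.015}]'; python3 - <<'E'
from h import *
go(.4333,.1721,.05,2.957,False)
E
```

```text
clock: 7.15
tcp_pos: [0.4327, 0.1691, 0.1408]
orientation: [3.092, -0.022, 2.696]
force: [-0.1, -0.0, -0.3]
grip_width: 0.0234
gripper_force: 59.1
at [0.4327 0.1691 0.1408] yaw 2.696 q6 0.78 | shift [-0.0013 -0.0016  0.0908] turn [  3.    -0.89 -14.97] yaw-> 2.957 q6-> 0.56
```

```bash
python3 -m creep '[{"x":-0.001,"y":-0.001,"z":0.02,"rx":1.5,"ry":-0.5,"rz":-7,"hand":0.015},{"x":-0.001,"y":-0.002,"z":0.05,"rx":3,"ry":-0.9,"rz":-15,"hand":0.015},{"x":-0.001,"y":-0.002,"z":0.08,"rx":3,"ry":-0.9,"rz":-15,"hand":0.015},{"x":-0.001,"y":-0.002,"z":0.09,"rx":3,"ry":-0.9,"rz":-15,"hand":0.015},{"x":-0.001,"y":-0.002,"z":0.09,"rx":3,"ry":-0.9,"rz":-15,"hand":0.015},{"x":-0.001,"y":-0.002,"z":0.09,"rx":3,"ry":-0.9,"rz":-15,"hand":0.015}]'; python3 - <<'E'
from h import *
go(.4333,.1721,.012,2.957,False)
s=snap("scene")
cv2.imwrite('pics/s4.png',cv2.resize(s['frame'][120:260,340:480],None,fx=4,fy=4,interpolation=2)[...,::-1])
E
```

```text
clock: 7.75
tcp_pos: [0.4344, 0.1719, 0.0532]
orientation: [3.14, 0.002, 2.95]
force: [1.0, -0.5, -0.6]
grip_width: 0.0235
gripper_force: 59.1
at [0.4344 0.1719 0.0532] yaw 2.95 q6 0.57 | shift [ 0.0012 -0.0001  0.0412] turn [ 0.09  0.14 -0.38] yaw-> 2.957 q6-> 0.56
```

View pics/s4.png

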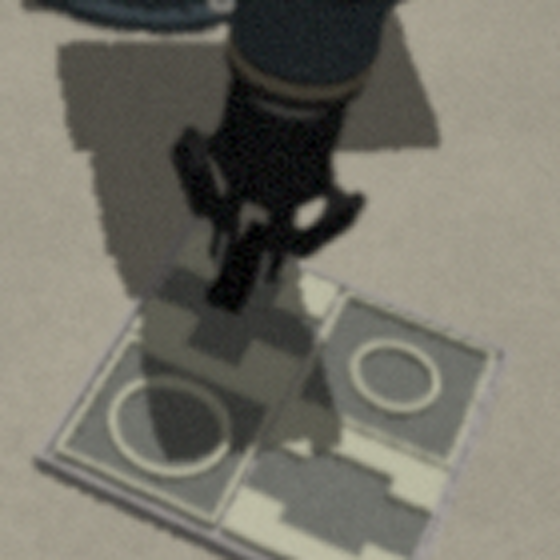

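The comb hangs over its slot, lined up with it at about (235,270). I lower it and then open to 40 mm, which stays inside the slot and notch.

```bash
python3 -m creep '[{"x":0.001,"y":0,"z":0.015,"rx":0,"ry":0,"rz":0,"hand":0.015},{"x":0.001,"y":0,"z":0.028,"rx":0,"ry":0,"rz":0,"hand":0.015},{"x":0.001,"y":0,"z":0.035,"rx":0,"ry":0,"rz":0,"hand":0.015},{"x":0.001,"y":0,"z":0.039,"rx":0,"ry":0,"rz":0,"hand":0.015},{"x":0.001,"y":0,"z":0.041,"rx":0,"ry":0,"rz":0,"hand":0.015},{"x":0.001,"y":0,"z":0.0415,"rx":0,"ry":0,"rz":0,"hand":0.015},{"x":0.001,"y":0,"z":0.0415,"rx":0,"ry":0,"rz":0,"hand":0.015}]'; python3 - <<'E'
from h import *
go(.4333,.1721,.012,2.957,False)
E
```

```text
clock: 8.5
tcp_pos: [0.4334, 0.172, 0.0112]
orientation: [3.14, 0.002, 2.951]
force: [0.7, -0.1, 0.0]
grip_width: 0.0234
gripper_force: 59.1
at [0.4334 0.172  0.0112] yaw 2.951 q6 0.57 | shift [ 0.0001  0.0001 -0.0008] turn [ 0.09  0.13 -0.37] yaw-> 2.957 q6-> 0.56
```

```bash
python3 -m creep '[{"x":0,"y":0,"z":0.0005,"rx":0,"ry":0,"rz":0,"hand":0.045},{"x":0,"y":0,"z":0,"rx":0,"ry":0,"rz":0,"hand":0.045},{"x":0,"y":0,"z":0,"rx":0,"ry":0,"rz":0,"hand":0.045},{"x":0,"y":0,"z":0,"rx":0,"ry":0,"rz":0,"hand":0.045},{"x":0,"y":0,"z":-0.02,"rx":0,"ry":0,"rz":0,"hand":0.045},{"x":0,"y":0,"z":-0.06,"rx":0,"ry":0,"rz":0,"hand":0.045},{"x":0,"y":0,"z":-0.1,"rx":0,"ry":0,"rz":0,"hand":0.07},{"x":0,"y":0,"z":-0.15,"rx":0,"ry":0,"rz":0,"hand":0.07},{"x":0,"y":0,"z":-0.15,"rx":0,"ry":0,"rz":0,"hand":0.07}]'; python3 - <<'E'
from h import *
go(.4345,-.368,.18,.28,False); go(.4345,-.368,.18,.28+np.pi,False)
E
```

```text
clock: 9.4
tcp_pos: [0.4354, 0.1728, 0.1666]
orientation: [3.136, 0.009, 2.951]
force: [1.3, -0.4, -1.7]
grip_width: 0.0701
gripper_force: 0.0
at [0.4354 0.1728 0.1666] yaw 2.951 q6 0.57 | shift [-0.1019 -0.531  -0.0156] turn [  0.78  -0.28 153.01] yaw-> 0.28 q6-> 2.16
at [0.4354 0.1728 0.1666] yaw 2.951 q6 0.57 | shift [-0.1019 -0.531  -0.0156] turn [  0.2    0.57 -26.99] yaw-> 3.422 q6-> -0.98
```

Tool x must lie along the block's length, so yaw 1.85 (q6 about 0.6). That gives a turn of +63° and a shift of (−0.102, −0.531).

```bash
python3 -m creep '[{"x":-0.01,"y":-0.05,"z":-0.01,"rx":0,"ry":0,"rz":6,"hand":0.07},{"x":-0.02,"y":-0.1,"z":-0.01,"rx":0,"ry":0,"rz":12,"hand":0.07},{"x":-0.03,"y":-0.15,"z":-0.01,"rx":0,"ry":0,"rz":18,"hand":0.07},{"x":-0.04,"y":-0.2,"z":-0.01,"rx":0,"ry":0,"rz":24,"hand":0.07},{"x":-0.05,"y":-0.25,"z":-0.01,"rx":0,"ry":0,"rz":30,"hand":0.07},{"x":-0.06,"y":-0.3,"z":-0.01,"rx":0,"ry":0,"rz":36,"hand":0.07},{"x":-0.07,"y":-0.35,"z":-0.01,"rx":0,"ry":0,"rz":42,"hand":0.07},{"x":-0.08,"y":-0.4,"z":-0.01,"rx":0,"ry":0,"rz":48,"hand":0.07},{"x":-0.09,"y":-0.45,"z":-0.01,"rx":0,"ry":0,"rz":54,"hand":0.07},{"x":-0.1,"y":-0.5,"z":-0.01,"rx":0,"ry":0,"rz":60,"hand":0.07}]'; python3 - <<'E'
from h import *
go(.4345,-.368,.08,1.85,False)
s=snap("scene")
m=cv2.resize(s['frame'][180:225,365:425],None,fx=8,fy=8,interpolation=2); 
t=snap("top"); n=cv2.resize(t['frame'][200:272,200:272],None,fx=5,fy=5,interpolation=2)
o=np.zeros((360,840,3),np.uint8); o[:,:480]=m; o[:,480:]=n; cv2.imwrite('pics/s5.png',cv2.resize(o,(798,342))[...,::-1])
E
```

```text
clock: 10.4
tcp_pos: [0.4354, -0.3295, 0.1701]
orientation: [3.139, -0.0, 1.899]
force: [2.6, 0.3, 1.1]
grip_width: 0.0701
gripper_force: 0.0
at [ 0.4354 -0.3295  0.1701] yaw 1.899 q6 0.59 | shift [-0.0362 -0.0135  0.0901] turn [ 0.13 -0.02  2.79] yaw-> 1.85 q6-> 0.59
```

View pics/s5.png

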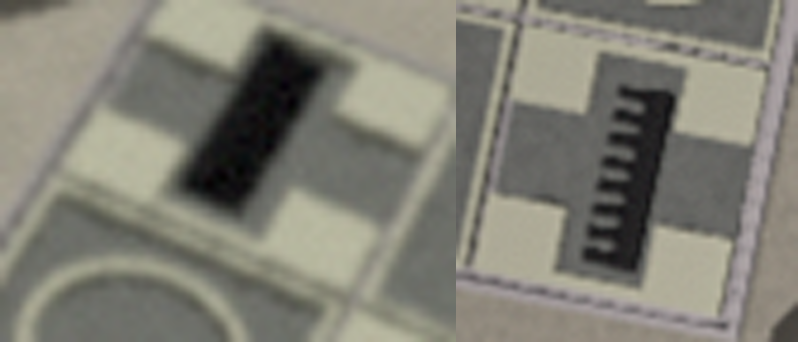

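The comb lies flat and centred in its slot. Now down onto the block.

```bash
python3 -m creep '[{"x":-0.036,"y":-0.0135,"z":0.02,"rx":0,"ry":0,"rz":2.8,"hand":0.065},{"x":-0.036,"y":-0.0135,"z":0.05,"rx":0,"ry":0,"rz":2.8,"hand":0.065},{"x":-0.036,"y":-0.0135,"z":0.09,"rx":0,"ry":0,"rz":2.8,"hand":0.065},{"x":-0.036,"y":-0.0135,"z":0.09,"rx":0,"ry":0,"rz":2.8,"hand":0.065},{"x":-0.036,"y":-0.0135,"z":0.09,"rx":0,"ry":0,"rz":2.8,"hand":0.065}]'; python3 - <<'E'
from h import *
go(.4345,-.368,.004,1.85,False)
E
```

```text
clock: 11.0
tcp_pos: [0.435, -0.3651, 0.0808]
orientation: [3.14, -0.001, 1.855]
force: [0.6, -0.4, 0.9]
grip_width: 0.0646
gripper_force: 0.0
at [ 0.435  -0.3651  0.0808] yaw 1.855 q6 0.59 | shift [-0.0027 -0.0014  0.0768] turn [ 0.09 -0.08  0.29] yaw-> 1.85 q6-> 0.59
```

```bash
python3 -m creep '[{"x":-0.002,"y":-0.001,"z":0.03,"rx":0,"ry":0,"rz":0,"hand":0.065},{"x":-0.002,"y":-0.001,"z":0.06,"rx":0,"ry":0,"rz":0,"hand":0.065},{"x":-0.002,"y":-0.001,"z":0.073,"rx":0,"ry":0,"rz":0,"hand":0.065},{"x":-0.002,"y":-0.001,"z":0.076,"rx":0,"ry":0,"rz":0,"hand":0.065},{"x":-0.002,"y":-0.001,"z":0.0765,"rx":0,"ry":0,"rz":0,"hand":0.065}]';  python3 -m creep '[{"x":0,"y":0,"z":0,"rx":0,"ry":0,"rz":0,"hand":0.045},{"x":0,"y":0,"z":0,"rx":0,"ry":0,"rz":0,"hand":0.03},{"x":0,"y":0,"z":0,"rx":0,"ry":0,"rz":0,"hand":0.03},{"x":0,"y":0,"z":0,"rx":0,"ry":0,"rz":0,"hand":0.03},{"x":0,"y":0,"z":0,"rx":0,"ry":0,"rz":0,"hand":0.03}]'; python3 - <<'E'
from h import *
go(.5733,.268,.2,2.957,False)
E
```

```text
clock: 11.5
tcp_pos: [0.4356, -0.3683, 0.0052]
orientation: [3.139, 0.001, 1.855]
force: [0.1, 0.2, 0.2]
grip_width: 0.0651
gripper_force: 0.0
clock: 12.0
tcp_pos: [0.4357, -0.3684, 0.0054]
orientation: [3.138, 0.002, 1.854]
force: [-1.1, 2.3, 9.9]
grip_width: 0.0386
gripper_force: 60.4
at [ 0.4357 -0.3684  0.0054] yaw 1.854 q6 0.58 | shift [ 0.5722  0.3109 -0.1944] turn [  0.13   0.19 -63.17] yaw-> 2.957 q6-> 0.62
```

```bash
python3 -m creep '[{"x":0,"y":0,"z":-0.01,"rx":0,"ry":0,"rz":0,"hand":0.03},{"x":0,"y":0,"z":-0.05,"rx":0,"ry":0,"rz":0,"hand":0.03},{"x":0,"y":0,"z":-0.1,"rx":0,"ry":0,"rz":0,"hand":0.03},{"x":0.01,"y":0.005,"z":-0.15,"rx":0,"ry":0,"rz":0,"hand":0.03},{"x":0.05,"y":0.025,"z":-0.16,"rx":0,"ry":0,"rz":-5,"hand":0.03},{"x":0.09,"y":0.045,"z":-0.16,"rx":0,"ry":0,"rz":-10,"hand":0.03},{"x":0.13,"y":0.065,"z":-0.16,"rx":0,"ry":0,"rz":-15,"hand":0.03},{"x":0.17,"y":0.085,"z":-0.16,"rx":0,"ry":0,"rz":-20,"hand":0.03},{"x":0.21,"y":0.11,"z":-0.16,"rx":0,"ry":0,"rz":-25,"hand":0.03},{"x":0.25,"y":0.13,"z":-0.16,"rx":0,"ry":0,"rz":-30,"hand":0.03}]'; python3 - <<'E'
from h import *
go(.5733,.268,.16,2.957,False)
E
```

```text
clock: 13.0
tcp_pos: [0.4898, -0.0897, 0.1654]
orientation: [3.139, 0.002, 2.382]
force: [0.3, -0.4, -0.2]
grip_width: 0.0385
gripper_force: 60.8
at [ 0.4898 -0.0897  0.1654] yaw 2.382 q6 0.58 | shift [0.186  0.3168 0.0059] turn [  0.13   0.16 -32.97] yaw-> 2.957 q6-> 0.62
```

```bash
python3 -m creep '[{"x":0.022,"y":0.038,"z":0,"rx":0,"ry":0,"rz":-4,"hand":0.03},{"x":0.044,"y":0.075,"z":0,"rx":0,"ry":0,"rz":-8,"hand":0.03},{"x":0.066,"y":0.113,"z":0,"rx":0,"ry":0,"rz":-12,"hand":0.03},{"x":0.088,"y":0.15,"z":0,"rx":0,"ry":0,"rz":-16,"hand":0.03},{"x":0.11,"y":0.188,"z":0,"rx":0,"ry":0,"rz":-20,"hand":0.03},{"x":0.132,"y":0.225,"z":0,"rx":0,"ry":0,"rz":-24,"hand":0.03},{"x":0.154,"y":0.263,"z":0,"rx":0,"ry":0,"rz":-28,"hand":0.03},{"x":0.175,"y":0.3,"z":0,"rx":0,"ry":0,"rz":-32,"hand":0.03},{"x":0.186,"y":0.317,"z":0.03,"rx":0,"ry":0,"rz":-33,"hand":0.03},{"x":0.186,"y":0.317,"z":0.07,"rx":0,"ry":0,"rz":-33,"hand":0.03}]'; python3 - <<'E'
from h import *
go(.5733,.268,.05,2.957,False)
E
```

```text
clock: 14.0
tcp_pos: [0.5759, 0.2698, 0.0961]
orientation: [3.137, 0.006, 2.958]
force: [1.6, -1.2, -1.0]
grip_width: 0.0386
gripper_force: 60.9
at [0.5759 0.2698 0.0961] yaw 2.958 q6 0.62 | shift [ 0.0025 -0.0024  0.0461] turn [0.26 0.32 0.04] yaw-> 2.957 q6-> 0.62
```

```bash
python3 -m creep '[{"x":0.001,"y":-0.001,"z":0.02,"rx":0,"ry":0,"rz":0,"hand":0.03},{"x":0.001,"y":-0.001,"z":0.045,"rx":0,"ry":0,"rz":0,"hand":0.03},{"x":0.001,"y":-0.001,"z":0.045,"rx":0,"ry":0,"rz":0,"hand":0.03},{"x":0.001,"y":-0.001,"z":0.045,"rx":0,"ry":0,"rz":0,"hand":0.03}]'; python3 - <<'E'
from h import *
go(.5733,.268,.0155,2.957,False)
s=snap("scene")
cv2.imwrite('pics/s6.png',cv2.resize(s['frame'][140:280,345:485],None,fx=4,fy=4,interpolation=2)[...,::-1])
E
```

```text
clock: 14.4
tcp_pos: [0.5735, 0.2654, 0.0508]
orientation: [3.14, 0.002, 2.954]
force: [0.4, 0.2, -0.5]
grip_width: 0.0385
gripper_force: 60.8
at [0.5735 0.2654 0.0508] yaw 2.954 q6 0.62 | shift [0.0007 0.0025 0.0353] turn [ 0.08  0.12 -0.17] yaw-> 2.957 q6-> 0.62
```

View pics/s6.png

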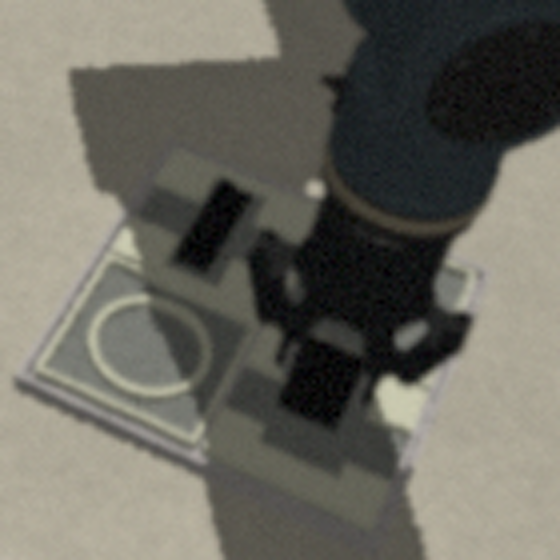

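The block is held at (320,385), level and in line with its pocket. I lower it and open to 54 mm in the notch.

```bash
python3 -m creep '[{"x":0.001,"y":0.0025,"z":0.015,"rx":0,"ry":0,"rz":0,"hand":0.03},{"x":0.001,"y":0.0025,"z":0.025,"rx":0,"ry":0,"rz":0,"hand":0.03},{"x":0.001,"y":0.0025,"z":0.031,"rx":0,"ry":0,"rz":0,"hand":0.03},{"x":0.001,"y":0.0025,"z":0.034,"rx":0,"ry":0,"rz":0,"hand":0.03},{"x":0.001,"y":0.0025,"z":0.035,"rx":0,"ry":0,"rz":0,"hand":0.03},{"x":0.001,"y":0.0025,"z":0.035,"rx":0,"ry":0,"rz":0,"hand":0.03}]'; python3 -m creep '[{"x":0,"y":0,"z":0,"rx":0,"ry":0,"rz":0,"hand":0.056},{"x":0,"y":0,"z":0,"rx":0,"ry":0,"rz":0,"hand":0.056},{"x":0,"y":0,"z":0,"rx":0,"ry":0,"rz":0,"hand":0.056},{"x":0,"y":0,"z":0,"rx":0,"ry":0,"rz":0,"hand":0.056},{"x":0,"y":0,"z":-0.02,"rx":0,"ry":0,"rz":0,"hand":0.056},{"x":0,"y":0,"z":-0.06,"rx":0,"ry":0,"rz":0,"hand":0.056},{"x":0,"y":0,"z":-0.1,"rx":0,"ry":0,"rz":0,"hand":0.056},{"x":0,"y":0,"z":-0.14,"rx":0,"ry":0,"rz":0,"hand":0.065},{"x":0,"y":0,"z":-0.14,"rx":0,"ry":0,"rz":0,"hand":0.065}]'; python3 - <<'E'
from h import *
for y in (1.57,2.0): go(.5905,-.2925,.15,y,False)
E
```

```text
clock: 15.05
tcp_pos: [0.573, 0.268, 0.0149]
orientation: [3.14, 0.002, 2.954]
force: [-0.5, 0.8, -0.7]
grip_width: 0.0386
gripper_force: 60.8
clock: 15.95
tcp_pos: [0.5749, 0.269, 0.1605]
orientation: [3.136, 0.008, 2.954]
force: [0.5, -0.3, -0.5]
grip_width: 0.0648
gripper_force: 0.0
at [0.5749 0.269  0.1605] yaw 2.954 q6 0.63 | shift [-0.1199 -0.5488  0.0082] turn [ 0.63  0.17 79.3 ] yaw-> 1.57 q6-> 1.11
at [0.5749 0.269  0.1605] yaw 2.954 q6 0.63 | shift [-0.1199 -0.5488  0.0082] turn [ 0.55  0.28 54.66] yaw-> 2.0 q6-> 0.68
```

```bash
python3 -m creep '[{"x":-0.01,"y":-0.05,"z":0,"rx":0,"ry":0,"rz":0,"hand":0.065},{"x":-0.02,"y":-0.1,"z":0,"rx":0,"ry":0,"rz":0,"hand":0.065},{"x":-0.03,"y":-0.15,"z":0,"rx":0,"ry":0,"rz":0,"hand":0.065},{"x":-0.04,"y":-0.2,"z":0,"rx":0,"ry":0,"rz":0,"hand":0.065},{"x":-0.05,"y":-0.25,"z":0,"rx":0,"ry":0,"rz":0,"hand":0.065},{"x":-0.06,"y":-0.3,"z":0,"rx":0,"ry":0,"rz":0,"hand":0.065},{"x":-0.07,"y":-0.35,"z":0,"rx":0,"ry":0,"rz":0,"hand":0.065},{"x":-0.09,"y":-0.4,"z":0,"rx":0,"ry":0,"rz":0,"hand":0.065},{"x":-0.1,"y":-0.45,"z":0,"rx":0,"ry":0,"rz":0,"hand":0.065},{"x":-0.11,"y":-0.5,"z":0,"rx":0,"ry":0,"rz":0,"hand":0.065}]'; python3 - <<'E'
from h import *
go(.5905,-.2925,.08,2.957,False)
s=snap("scene")
cv2.imwrite('pics/s7.png',cv2.resize(s['frame'][190:260,370:460],None,fx=6,fy=6,interpolation=2)[...,::-1])
P=s["P"];F=s["frame"].astype(int)
t=snap("top");Q=t["P"];m=(np.abs(Q[...,0]-.573)<.06)&(np.abs(Q[...,1]-.268)<.06)&(t["frame"].max(2)<50)
v,u=np.nonzero(m);q=onplane(t,np.c_[u,v],.027);rc=cv2.minAreaRect((q*1000).astype(np.float32));print(len(u),rc,np.median(Q[m][:,2]))
E
```

```text
clock: 16.95
tcp_pos: [0.587, -0.2334, 0.1539]
orientation: [3.14, 0.002, 2.954]
force: [1.1, 0.9, -0.2]
grip_width: 0.0646
gripper_force: 0.0
at [ 0.587  -0.2334  0.1539] yaw 2.954 q6 -0.19 | shift [-0.0143 -0.0575  0.0739] turn [ 0.07  0.1  -0.17] yaw-> 2.957 q6-> -0.28
458 ((571.449462890625, 265.7000732421875), (43.755462646484375, 53.4131965637207), 79.87652587890625) 0.02993876919062055
```

View pics/s7.png

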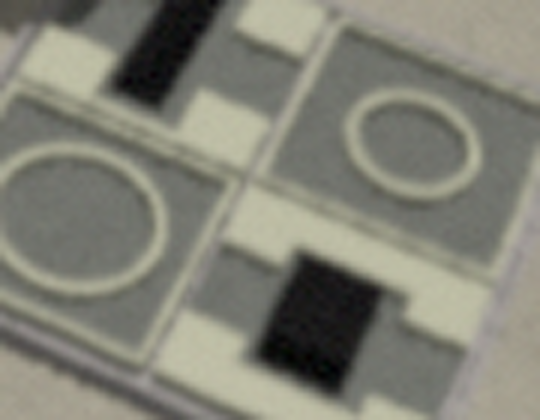

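The block sits flat in its pocket at about (320,320), about 3 mm from centre. Next, the jar.

```bash
python3 -m creep '[{"x":-0.014,"y":-0.045,"z":0,"rx":0,"ry":0,"rz":0,"hand":0.065},{"x":-0.0143,"y":-0.0575,"z":0,"rx":0,"ry":0,"rz":0,"hand":0.065},{"x":-0.0143,"y":-0.0575,"z":0.04,"rx":0,"ry":0,"rz":0,"hand":0.065},{"x":-0.0143,"y":-0.0575,"z":0.074,"rx":0,"ry":0,"rz":0,"hand":0.065},{"x":-0.0143,"y":-0.0575,"z":0.074,"rx":0,"ry":0,"rz":0,"hand":0.065},{"x":-0.0143,"y":-0.0575,"z":0.074,"rx":0,"ry":0,"rz":0,"hand":0.065}]'; python3 - <<'E'
from h import *
go(.5905,-.2925,.014,2.957,False)
E
```

```text
clock: 17.65
tcp_pos: [0.5906, -0.29, 0.0807]
orientation: [3.14, 0.001, 2.954]
force: [0.5, -0.2, 1.3]
grip_width: 0.0649
gripper_force: 0.0
at [ 0.5906 -0.29    0.0807] yaw 2.954 q6 -0.27 | shift [-0.0004 -0.0026  0.0667] turn [ 0.08  0.06 -0.15] yaw-> 2.957 q6-> -0.28
```

```bash
python3 -m creep '[{"x":0,"y":-0.0025,"z":0.02,"rx":0,"ry":0,"rz":0,"hand":0.065},{"x":0,"y":-0.0025,"z":0.045,"rx":0,"ry":0,"rz":0,"hand":0.065},{"x":0,"y":-0.0025,"z":0.06,"rx":0,"ry":0,"rz":0,"hand":0.065},{"x":0,"y":-0.0025,"z":0.067,"rx":0,"ry":0,"rz":0,"hand":0.065},{"x":0,"y":-0.0025,"z":0.067,"rx":0,"ry":0,"rz":0,"hand":0.065}]'; python3 -m creep '[{"x":0,"y":0,"z":0,"rx":0,"ry":0,"rz":0,"hand":0.045},{"x":0,"y":0,"z":0,"rx":0,"ry":0,"rz":0,"hand":0.025},{"x":0,"y":0,"z":0,"rx":0,"ry":0,"rz":0,"hand":0.025},{"x":0,"y":0,"z":0,"rx":0,"ry":0,"rz":0,"hand":0.025},{"x":0,"y":0,"z":0,"rx":0,"ry":0,"rz":0,"hand":0.025},{"x":0,"y":0,"z":0,"rx":0,"ry":0,"rz":0,"hand":0.025}]'; python3 - <<'E'
from h import *
go(.4552,.2905,.18,2.957,False);go(.4552,.2905,.18,2.5,False)
E
```

```text
clock: 18.15
tcp_pos: [0.5909, -0.2928, 0.0141]
orientation: [3.141, 0.003, 2.954]
force: [-1.3, -0.1, 0.2]
grip_width: 0.0648
gripper_force: 0.0
clock: 18.75
tcp_pos: [0.5912, -0.2932, 0.0149]
orientation: [3.141, 0.004, 2.954]
force: [-1.1, 0.5, 8.3]
grip_width: 0.0345
gripper_force: 59.2
at [ 0.5912 -0.2932  0.0149] yaw 2.954 q6 -0.27 | shift [ 0.2418  0.5482 -0.1657] turn [ 0.04  0.23 -0.17] yaw-> 2.957 q6-> 0.75
at [ 0.5912 -0.2932  0.0149] yaw 2.954 q6 -0.27 | shift [ 0.2418  0.5482 -0.1657] turn [ 0.09  0.22 26.01] yaw-> 2.5 q6-> 1.21
```

```bash
python3 -m creep '[{"x":0,"y":0,"z":-0.01,"rx":0,"ry":0,"rz":0,"hand":0.025},{"x":0,"y":0,"z":-0.05,"rx":0,"ry":0,"rz":0,"hand":0.025},{"x":0,"y":0,"z":-0.1,"rx":0,"ry":0,"rz":0,"hand":0.025},{"x":0,"y":0,"z":-0.15,"rx":0,"ry":0,"rz":0,"hand":0.025},{"x":0.01,"y":0.02,"z":-0.185,"rx":0,"ry":0,"rz":0,"hand":0.025},{"x":0.025,"y":0.06,"z":-0.185,"rx":0,"ry":0,"rz":0,"hand":0.025},{"x":0.045,"y":0.105,"z":-0.185,"rx":0,"ry":0,"rz":0,"hand":0.025},{"x":0.065,"y":0.15,"z":-0.185,"rx":0,"ry":0,"rz":0,"hand":0.025},{"x":0.085,"y":0.195,"z":-0.185,"rx":0,"ry":0,"rz":0,"hand":0.025},{"x":0.105,"y":0.24,"z":-0.185,"rx":0,"ry":0,"rz":0,"hand":0.025}]'; python3 - <<'E'
from h import *
go(.4552,.2905,.18,2.957,False)
E
```

```text
clock: 19.75
tcp_pos: [0.5309, -0.0359, 0.1995]
orientation: [3.14, 0.003, 2.954]
force: [1.3, 0.8, -0.9]
grip_width: 0.0345
gripper_force: 59.9
at [ 0.5309 -0.0359  0.1995] yaw 2.954 q6 0.12 | shift [0.1354 0.3065 0.0195] turn [ 0.08  0.18 -0.19] yaw-> 2.957 q6-> 0.75
```

```bash
python3 -m creep '[{"x":0.018,"y":0.04,"z":0.01,"rx":0,"ry":0,"rz":0,"hand":0.025},{"x":0.036,"y":0.08,"z":0.02,"rx":0,"ry":0,"rz":0,"hand":0.025},{"x":0.054,"y":0.12,"z":0.03,"rx":0,"ry":0,"rz":0,"hand":0.025},{"x":0.072,"y":0.16,"z":0.04,"rx":0,"ry":0,"rz":0,"hand":0.025},{"x":0.09,"y":0.2,"z":0.05,"rx":0,"ry":0,"rz":0,"hand":0.025},{"x":0.108,"y":0.24,"z":0.07,"rx":0,"ry":0,"rz":0,"hand":0.025},{"x":0.125,"y":0.28,"z":0.09,"rx":0,"ry":0,"rz":0,"hand":0.025},{"x":0.1354,"y":0.3065,"z":0.11,"rx":0,"ry":0,"rz":0,"hand":0.025},{"x":0.1354,"y":0.3065,"z":0.14,"rx":0,"ry":0,"rz":0,"hand":0.025},{"x":0.1354,"y":0.3065,"z":0.14,"rx":0,"ry":0,"rz":0,"hand":0.025}]'; python3 - <<'E'
from h import *
go(.4552,.2905,.0245,2.957,False)
s=snap("scene")
cv2.imwrite('pics/s8.png',cv2.resize(s['frame'][130:260,365:475],None,fx=4.5,fy=4.5,interpolation=2)[...,::-1])
E
```

```text
clock: 20.75
tcp_pos: [0.454, 0.2886, 0.0562]
orientation: [-3.14, -0.001, 2.956]
force: [0.1, -0.8, -1.0]
grip_width: 0.0345
gripper_force: 60.0
at [0.454  0.2886 0.0562] yaw 2.956 q6 0.75 | shift [-0.0009  0.0022  0.0317] turn [-0.11 -0.08 -0.08] yaw-> 2.957 q6-> 0.75
```

View pics/s8.png

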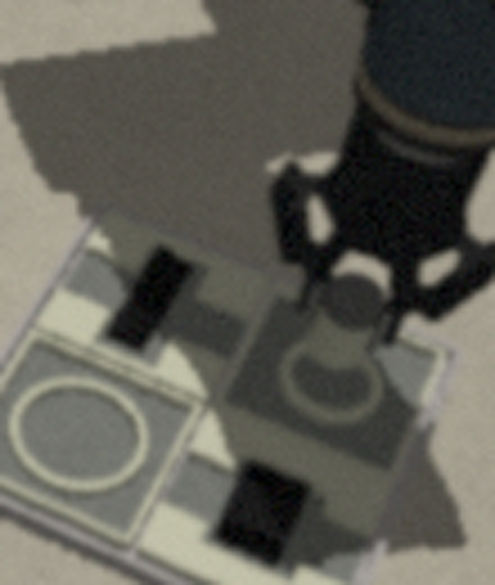

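The jar hangs upright over the small ring at (330,380). I lower it slowly.

```bash
python3 -m creep '[{"x":-0.001,"y":0.002,"z":0.01,"rx":0,"ry":0,"rz":0,"hand":0.025},{"x":-0.001,"y":0.002,"z":0.018,"rx":0,"ry":0,"rz":0,"hand":0.025},{"x":-0.001,"y":0.002,"z":0.024,"rx":0,"ry":0,"rz":0,"hand":0.025},{"x":-0.001,"y":0.002,"z":0.027,"rx":0,"ry":0,"rz":0,"hand":0.025},{"x":-0.001,"y":0.002,"z":0.028,"rx":0,"ry":0,"rz":0,"hand":0.025},{"x":-0.001,"y":0.002,"z":0.028,"rx":0,"ry":0,"rz":0,"hand":0.025}]'; python3 - <<'E'
from h import *
go(.4552,.2905,.0242,2.957,False)
E
```

```text
clock: 21.4
tcp_pos: [0.4575, 0.2906, 0.0305]
orientation: [3.14, 0.002, 2.954]
force: [0.3, -0.5, -1.5]
grip_width: 0.0351
gripper_force: 60.0
at [0.4575 0.2906 0.0305] yaw 2.954 q6 0.75 | shift [ 0.0022 -0.0006  0.0063] turn [ 0.07  0.1  -0.18] yaw-> 2.957 q6-> 0.75
```

```bash
python3 -m creep '[{"x":0.002,"y":-0.0005,"z":0.003,"rx":0,"ry":0,"rz":0,"hand":0.025},{"x":0.002,"y":-0.0005,"z":0.005,"rx":0,"ry":0,"rz":0,"hand":0.025},{"x":0.002,"y":-0.0005,"z":0.006,"rx":0,"ry":0,"rz":0,"hand":0.025},{"x":0.002,"y":-0.0005,"z":0.006,"rx":0,"ry":0,"rz":0,"hand":0.025}]'; python3 -m creep '[{"x":0,"y":0,"z":0,"rx":0,"ry":0,"rz":0,"hand":0.06},{"x":0,"y":0,"z":0,"rx":0,"ry":0,"rz":0,"hand":0.06},{"x":0,"y":0,"z":0,"rx":0,"ry":0,"rz":0,"hand":0.06},{"x":0,"y":0,"z":0,"rx":0,"ry":0,"rz":0,"hand":0.06},{"x":0,"y":0,"z":-0.02,"rx":0,"ry":0,"rz":0,"hand":0.06},{"x":0,"y":0,"z":-0.06,"rx":0,"ry":0,"rz":0,"hand":0.06},{"x":0,"y":0,"z":-0.1,"rx":0,"ry":0,"rz":0,"hand":0.06},{"x":0,"y":0,"z":-0.14,"rx":0,"ry":0,"rz":0,"hand":0.08},{"x":0,"y":0,"z":-0.16,"rx":0,"ry":0,"rz":0,"hand":0.08}]'; python3 - <<'E'
from h import *
go(.583,-.133,.18,2.957,False)
E
```

```text
clock: 21.8
tcp_pos: [0.4553, 0.2906, 0.0243]
orientation: [3.141, 0.002, 2.954]
force: [0.3, -0.8, -1.4]
grip_width: 0.0348
gripper_force: 60.0
clock: 22.7
tcp_pos: [0.4559, 0.291, 0.188]
orientation: [3.138, 0.005, 2.954]
force: [0.8, 0.5, -0.4]
grip_width: 0.0802
gripper_force: 0.0
at [0.4559 0.291  0.188 ] yaw 2.954 q6 0.76 | shift [-0.2039 -0.3929  0.0074] turn [ 0.22  0.26 -0.18] yaw-> 2.957 q6-> -0.04
```

```bash
python3 -m creep '[{"x":-0.022,"y":-0.042,"z":0.005,"rx":0,"ry":0,"rz":0,"hand":0.085},{"x":-0.044,"y":-0.085,"z":0.005,"rx":0,"ry":0,"rz":0,"hand":0.085},{"x":-0.066,"y":-0.127,"z":0.005,"rx":0,"ry":0,"rz":0,"hand":0.085},{"x":-0.088,"y":-0.17,"z":0.005,"rx":0,"ry":0,"rz":0,"hand":0.085},{"x":-0.11,"y":-0.212,"z":0.005,"rx":0,"ry":0,"rz":0,"hand":0.085},{"x":-0.132,"y":-0.254,"z":0.005,"rx":0,"ry":0,"rz":0,"hand":0.085},{"x":-0.154,"y":-0.297,"z":0.005,"rx":0,"ry":0,"rz":0,"hand":0.085},{"x":-0.176,"y":-0.34,"z":0.005,"rx":0,"ry":0,"rz":0,"hand":0.085},{"x":-0.195,"y":-0.38,"z":0.005,"rx":0,"ry":0,"rz":0,"hand":0.085},{"x":-0.204,"y":-0.393,"z":0.005,"rx":0,"ry":0,"rz":0,"hand":0.085}]'; python3 - <<'E'
from h import *
go(.583,-.133,.125,2.957,False)
s=snap("scene");t=snap("top");Q=t["P"]
m=(np.hypot(Q[...,0]-.455,Q[...,1]-.29)<.03)&(Q[...,2]>.045);v,u=np.nonzero(m)
print("jar cap",Q[m].mean(0),m.sum(),onplane(t,np.c_[u,v],.059).mean(0))
o=np.zeros((400,800,3),np.uint8);o[:,:400]=cv2.resize(s['frame'][170:250,390:470],(400,400),interpolation=2);o[:,400:]=cv2.resize(s['frame'][120:240,220:340],(400,400),interpolation=2)
cv2.imwrite('pics/s9.png',o[...,::-1])
E
```

```text
clock: 23.7
tcp_pos: [0.5824, -0.1375, 0.179]
orientation: [3.141, 0.002, 2.951]
force: [0.2, 0.9, 0.3]
grip_width: 0.0853
gripper_force: 0.0
at [ 0.5824 -0.1375  0.179 ] yaw 2.951 q6 -0.04 | shift [0.0004 0.0045 0.054 ] turn [ 0.03  0.11 -0.35] yaw-> 2.957 q6-> -0.04
jar cap [0.45444325 0.28673471 0.05906968] 248 [0.45444674 0.28676303]
```

View pics/s9.png

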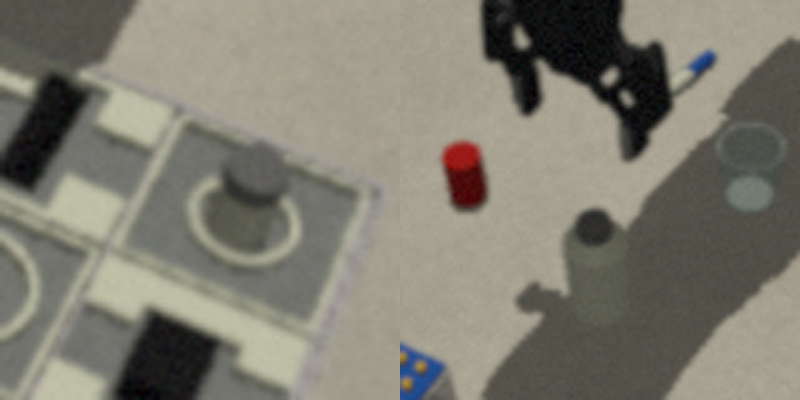

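The jar stands in its ring, with its cap top measured at z 0.059 (9 + 50 mm). The open fingers are above the bottle at (595,265), so I go down.

```bash
python3 -m creep '[{"x":0,"y":0.0045,"z":0,"rx":0,"ry":0,"rz":0,"hand":0.085},{"x":0,"y":0.0045,"z":0.02,"rx":0,"ry":0,"rz":0,"hand":0.085},{"x":0,"y":0.0045,"z":0.05,"rx":0,"ry":0,"rz":0,"hand":0.085},{"x":0,"y":0.0045,"z":0.05,"rx":0,"ry":0,"rz":0,"hand":0.085},{"x":0,"y":0.0045,"z":0.05,"rx":0,"ry":0,"rz":0,"hand":0.085}]'; python3 - <<'E'
from h import *
go(.583,-.133,.042,2.957,False)
E
```

```text
clock: 24.3
tcp_pos: [0.5828, -0.1279, 0.13]
orientation: [3.14, 0.001, 2.955]
force: [0.1, 0.6, 1.4]
grip_width: 0.0847
gripper_force: 0.0
at [ 0.5828 -0.1279  0.13  ] yaw 2.955 q6 -0.03 | shift [-0.001  -0.0051  0.0879] turn [ 0.08  0.06 -0.09] yaw-> 2.957 q6-> -0.04
```

```bash
python3 -m creep '[{"x":-0.001,"y":-0.005,"z":0,"rx":0,"ry":0,"rz":0,"hand":0.085},{"x":-0.001,"y":-0.005,"z":0.02,"rx":0,"ry":0,"rz":0,"hand":0.085},{"x":-0.001,"y":-0.005,"z":0.045,"rx":0,"ry":0,"rz":0,"hand":0.085},{"x":-0.001,"y":-0.005,"z":0.07,"rx":0,"ry":0,"rz":0,"hand":0.085},{"x":-0.001,"y":-0.005,"z":0.085,"rx":0,"ry":0,"rz":0,"hand":0.085},{"x":-0.001,"y":-0.005,"z":0.088,"rx":0,"ry":0,"rz":0,"hand":0.085},{"x":-0.001,"y":-0.005,"z":0.088,"rx":0,"ry":0,"rz":0,"hand":0.085}]'; python3 -m creep '[{"x":0,"y":0,"z":0,"rx":0,"ry":0,"rz":0,"hand":0.06},{"x":0,"y":0,"z":0,"rx":0,"ry":0,"rz":0,"hand":0.045},{"x":0,"y":0,"z":0,"rx":0,"ry":0,"rz":0,"hand":0.045},{"x":0,"y":0,"z":0,"rx":0,"ry":0,"rz":0,"hand":0.045},{"x":0,"y":0,"z":0,"rx":0,"ry":0,"rz":0,"hand":0.045},{"x":0,"y":0,"z":0,"rx":0,"ry":0,"rz":0,"hand":0.045}]'; python3 - <<'E'
from h import *
go(.5515,.1508,.15,2.957,False)
E
```

```text
clock: 25.0
tcp_pos: [0.5839, -0.1344, 0.0422]
orientation: [3.14, 0.003, 2.954]
force: [0.8, -0.7, 0.3]
grip_width: 0.085
gripper_force: 0.0
clock: 25.6
tcp_pos: [0.5842, -0.1343, 0.0428]
orientation: [3.14, 0.004, 2.954]
force: [-1.3, 2.4, 10.1]
grip_width: 0.0521
gripper_force: 62.2
at [ 0.5842 -0.1343  0.0428] yaw 2.954 q6 -0.04 | shift [ 0.0848  0.2742 -0.1072] turn [ 0.07  0.23 -0.16] yaw-> 2.957 q6-> 0.45
```

```bash
python3 -m creep '[{"x":0,"y":0,"z":-0.01,"rx":0,"ry":0,"rz":0,"hand":0.045},{"x":0,"y":0,"z":-0.04,"rx":0,"ry":0,"rz":0,"hand":0.045},{"x":0,"y":0,"z":-0.07,"rx":0,"ry":0,"rz":0,"hand":0.045},{"x":0.006,"y":0.02,"z":-0.09,"rx":0,"ry":0,"rz":0,"hand":0.045},{"x":0.018,"y":0.055,"z":-0.1,"rx":0,"ry":0,"rz":0,"hand":0.045},{"x":0.03,"y":0.095,"z":-0.1,"rx":0,"ry":0,"rz":0,"hand":0.045},{"x":0.042,"y":0.135,"z":-0.1,"rx":0,"ry":0,"rz":0,"hand":0.045},{"x":0.055,"y":0.175,"z":-0.1,"rx":0,"ry":0,"rz":0,"hand":0.045},{"x":0.066,"y":0.215,"z":-0.1,"rx":0,"ry":0,"rz":0,"hand":0.045},{"x":0.076,"y":0.245,"z":-0.1,"rx":0,"ry":0,"rz":0,"hand":0.045}]'; python3 - <<'E'
from h import *
go(.5515,.1508,.065,2.957,False)
E
```

```text
clock: 26.6
tcp_pos: [0.5538, 0.1228, 0.1424]
orientation: [3.14, 0.002, 2.955]
force: [0.5, -0.5, -1.9]
grip_width: 0.0521
gripper_force: 63.4
at [0.5538 0.1228 0.1424] yaw 2.955 q6 0.4 | shift [0.0077 0.0269 0.0774] turn [ 0.1   0.14 -0.12] yaw-> 2.957 q6-> 0.45
```

```bash
python3 -m creep '[{"x":0.004,"y":0.015,"z":0,"rx":0,"ry":0,"rz":0,"hand":0.045},{"x":0.0077,"y":0.027,"z":0.015,"rx":0,"ry":0,"rz":0,"hand":0.045},{"x":0.0077,"y":0.027,"z":0.04,"rx":0,"ry":0,"rz":0,"hand":0.045},{"x":0.0077,"y":0.027,"z":0.06,"rx":0,"ry":0,"rz":0,"hand":0.045},{"x":0.0077,"y":0.027,"z":0.07,"rx":0,"ry":0,"rz":0,"hand":0.045},{"x":0.0077,"y":0.027,"z":0.075,"rx":0,"ry":0,"rz":0,"hand":0.045},{"x":0.0077,"y":0.027,"z":0.075,"rx":0,"ry":0,"rz":0,"hand":0.045}]'; python3 - <<'E'
from h import *
go(.5515,.1508,.0525,2.957,False)
t=snap("top");Q=t["P"];m=(np.hypot(Q[...,0]-.5515,Q[...,1]-.15)<.045)&(Q[...,2]>.03)&(Q[...,2]<.13);print(m.sum(),Q[m].mean(0))
E
```

```text
clock: 27.3
tcp_pos: [0.5519, 0.1483, 0.0666]
orientation: [3.14, 0.002, 2.954]
force: [0.1, 0.0, -1.9]
grip_width: 0.0521
gripper_force: 63.4
at [0.5519 0.1483 0.0666] yaw 2.954 q6 0.45 | shift [0.0009 0.0024 0.0141] turn [ 0.06  0.09 -0.2 ] yaw-> 2.957 q6-> 0.45
45 [0.53654459 0.11603912 0.10101378]
```

```bash
python3 -m creep '[{"x":0.001,"y":0.0024,"z":0.005,"rx":0,"ry":0,"rz":0,"hand":0.045},{"x":0.001,"y":0.0024,"z":0.009,"rx":0,"ry":0,"rz":0,"hand":0.045},{"x":0.001,"y":0.0024,"z":0.012,"rx":0,"ry":0,"rz":0,"hand":0.045},{"x":0.001,"y":0.0024,"z":0.014,"rx":0,"ry":0,"rz":0,"hand":0.045},{"x":0.001,"y":0.0024,"z":0.014,"rx":0,"ry":0,"rz":0,"hand":0.045},{"x":0.001,"y":0.0024,"z":0.014,"rx":0,"ry":0,"rz":0,"hand":0.045}]'; python3 -m creep '[{"x":0,"y":0,"z":0.0005,"rx":0,"ry":0,"rz":0,"hand":0.06},{"x":0,"y":0,"z":0,"rx":0,"ry":0,"rz":0,"hand":0.07},{"x":0,"y":0,"z":0,"rx":0,"ry":0,"rz":0,"hand":0.08},{"x":0,"y":0,"z":0,"rx":0,"ry":0,"rz":0,"hand":0.08},{"x":0,"y":0,"z":0,"rx":0,"ry":0,"rz":0,"hand":0.08},{"x":0,"y":0,"z":-0.02,"rx":0,"ry":0,"rz":0,"hand":0.08},{"x":0,"y":0,"z":-0.05,"rx":0,"ry":0,"rz":0,"hand":0.08},{"x":0,"y":0,"z":-0.09,"rx":0,"ry":0,"rz":0,"hand":0.08},{"x":0,"y":0,"z":-0.13,"rx":0,"ry":0,"rz":0,"hand":0.08},{"x":0,"y":0,"z":-0.15,"rx":0,"ry":0,"rz":0,"hand":0.08}]'; python3 -m creep '[{"x":0,"y":-0.04,"z":0,"rx":0,"ry":0,"rz":0,"hand":0.08},{"x":0,"y":-0.08,"z":0,"rx":0,"ry":0,"rz":0,"hand":0.08},{"x":0,"y":-0.12,"z":0,"rx":0,"ry":0,"rz":0,"hand":0.08},{"x":0,"y":-0.16,"z":0,"rx":0,"ry":0,"rz":0,"hand":0.08},{"x":0,"y":-0.2,"z":0,"rx":0,"ry":0,"rz":0,"hand":0.08},{"x":0,"y":-0.25,"z":0,"rx":0,"ry":0,"rz":0,"hand":0.08},{"x":0,"y":-0.25,"z":0,"rx":0,"ry":0,"rz":0,"hand":0.08}]'; python3 - <<'E'
from h import *
t=snap("top");Q=t["P"]
for n,x,y,r,z in(("bottle",.5515,.1508,.05,.095),("jar",.455,.29,.03,.05),("beaker",.427,-.056,.05,.05)):
    m=(np.hypot(Q[...,0]-x,Q[...,1]-y)<r)&(Q[...,2]>z)&(Q[...,2]<.13);print(n,m.sum(),Q[m].mean(0).round(4))
s=snap("scene");o=np.zeros((400,800,3),np.uint8);o[:,:400]=cv2.resize(s['frame'][160:290,345:475],(400,400),interpolation=2);o[:,400:]=cv2.resize(t['frame'][130:280,140:290],(400,400),interpolation=2)
cv2.imwrite('pics/s10.png',o[...,::-1])
E
```

```text
clock: 27.95
tcp_pos: [0.5513, 0.1511, 0.0525]
orientation: [3.14, 0.002, 2.954]
force: [0.6, -0.1, -0.6]
grip_width: 0.0521
gripper_force: 63.4
clock: 28.95
tcp_pos: [0.5519, 0.1513, 0.2061]
orientation: [3.139, 0.005, 2.954]
force: [0.3, 0.3, -0.0]
grip_width: 0.0801
gripper_force: 0.0
clock: 29.65
tcp_pos: [0.5032, -0.0993, 0.2023]
orientation: [3.142, 0.002, 2.949]
force: [0.0, 1.0, 0.8]
grip_width: 0.0799
gripper_force: 0.0
bottle 208 [0.5498 0.1488 0.1076]
jar 239 [0.4544 0.2872 0.0596]
beaker 36 [ 0.4318 -0.0305  0.0638]
```

View pics/s10.png

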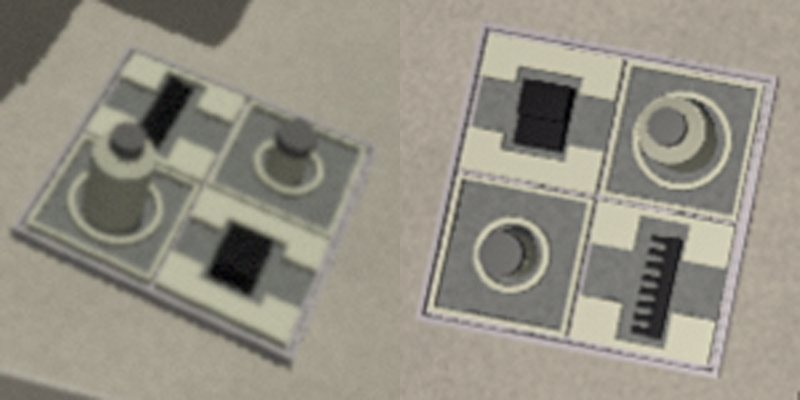

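All four parts are seated in their own pockets. The bottle top reads about 0.108 and the jar top 0.060. In this last look the arm hides part of the beaker. The arm only ever passed well above it.

```bash
python3 -c "
from bench import *
print(job_done())"
```

```text
the job is handed in; nothing more can be done
None
```

The comb, block, jar and bottle were packed in that order, each in its own pocket as the last pictures show, the beaker was never touched, and the job was handed in at about 30 s on the robot clock, with no verdict returned.

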